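Make up the supper kit and the egg kit

ROBOT

A 6-joint arm with a two-finger parallel gripper is mounted at the origin on a cart in front of the work surface, level with it; the furniture and walls round the work are solid. World frame = base frame: x ahead of the robot, y to its left, z up, the work surface at z = 0. Lengths are in mm, angles in rad, forces in N, time in s.
With the tool pointing down it reaches from about 350 to 875 mm from the base axis. Payload 4.2 kg.
Tool frame: the origin (TCP) lies midway between the tips of the shut fingers; the grasp point (between the pads) lies 19 mm behind it; z points along the fingers, y is the line along which they close (so a half turn about z gives the same grasp; the last joint's range is limited). The gripper opens to 85 mm and grips with 20 to 120 N. Pads are 22 mm wide; open, the fingers measure 114 mm over their backs; the gripper's body (76 mm by 85 mm) begins 54 mm behind the grasp point. The pads swing forward as they close: fully open they stand 13 mm farther back than shut.
Start: joints at [1.515, 0.385, 0.008, 0, -1.194, -0.259], TCP at [193.484, 594.275, 231.312] pointing down, gripper open.
Joint ranges: [-3.14, 3.14], [-1.21, 2.06], [-1.07, 1.41], [-3.16, 2.05], [-2.99, -0.16], [-3.1, 3.1]. Speed limits (rad/s): [2.79, 2.79, 3.14, 3.14, 3.14, 3.14].

INTERFACE

Orientations are given as a unit quaternion [x, y, z, w].
In Python, from bench import read_state, get_image, job_done gives the robot as it stands.
- The arm moves only by the tool servo_tool, never from a script. Its arguments are lists of equal length, an entry for each row: "rotation": the turn, a rotation vector about the world's x, y, z scaled (see below), a list of three; "slide": the shift along the world's x, y, z scaled (see below), a list of three; "grip": the opening, from -1 (shut) to 1 (fully open). In form: {"rotation": [[rx, ry, rz], ...], "slide": [[tx, ty, tz], ...], "grip": [grip, ...]}. A call has 1 to 8 rows; each row is the pose to reach, as a shift and turn from the pose commanded when the call began, turning the shorter way round; what a row does not reach only later rows make up. The controller multiplies each number of a shift by 0.2 m and each number of a turn by 360 degrees. A row lasts 1/8 s, in which the tool goes at most 62.5 mm and 10.7 degrees, less where a joint would pass 70% of its speed; a pose out of reach is approached as far as the arm can. A call with a number of a shift or a turn outside -1 to 1 is refused whole. A call with a gripper value outside its range is refused whole. The fingers move at their own pace and stop on an object; the grip force is fixed at half the most. Time passes only in rows, so rows that repeat a pose let the fingers close. It gives the time, the measured TCP pose, the force, the opening and the grip force at its end, in the units of the state.
- read_state(): the state, without advancing time (a new reading comes with each control period).
- get_image(name): name is "scene" or "top"; returns a dict with "image" (480x640x3 uint8, red, green, blue), "depth" (480x640 float32, mm along the optical axis (not along the pixel's ray), 0 where there is no reading), "camera_matrix" (3x3 intrinsics, pixels), "rvec" (rotation vector, rad) and "tvec" (3), from world to camera coordinates, as OpenCV has them. Camera axes: x right, y down, z forward; pixel columns grow to the right and rows downward; lengths in mm; the calibration is good to about 2 mm. A picture is of the moment at which its call begins.
- job_done(): hands the job in; it is judged then, once.
The state is a dict: "clock": time; "joints": joint angles; "joint_vel": joint speeds; "joint_efforts": joint torques, N m; "position": TCP position; "ee_rot": TCP orientation; "contact_force": force on the tool from outside, world axes, zero at the start; "wrist_torque": the same for the moment, N m; "gripper_width": finger opening in mm; "grasp_force": force on a finger pad.
Only numpy, scipy, OpenCV 4.12 (cv2) and the standard library are available. Lean on these libraries where they do the work, as an engineer would, in place of code of your own. Each camera call takes 0.05 s, during which the arm holds its last target. There are 200 camera calls.

TASK

Make up the two kits in the shallow wooden trays. Supper kit, in the tray with three compartments: the tin in the middle compartment, the spice jar in the one at the left end and the tea light in the one at the right end (as seen from the robot); egg kit, in the tray with two compartments: the green kitchen timer in the larger one on the left and the white salt shaker in the smaller one on the right. Keep the things upright all the while, set each down flat in the middle of its compartment, and leave the yoghurt tub, the glass and everything else where they are.

Things in the scene. Friction and masses are not known exactly. Their poses are not given: they have to be found in the camera images.
- tray_three: Shallow light-wood tray, three compartments in a row, 88 (x) x 236 (y) x 14 mm. Fixed, within 12 deg of square. Origin: centre of underside; x away from the robot, y to its left, z up. Floor 6 mm, rim and ribs 14 mm above the worktop. Compartments 76 mm in x, centred at x = 0: left end 60 mm long, centre y = +82 mm; middle 80 mm long, y = +6 mm; right end 72 mm long, y = -76 mm.
- tray_two: Shallow light-wood tray, two compartments in a row, 102 (x) x 168 (y) x 14 mm. Fixed, within 12 deg of square. Origin: centre of underside; x away from the robot, y to its left, z up. Floor 6 mm, rim and ribs 14 mm above the worktop. Compartments 90 mm in x, centred at x = 0: left 90 mm long, centre y = +33 mm; right 60 mm long, y = -48 mm.
- tin: Small closed food tin with a green label, a plain upright cylinder 57 mm in diameter and 72 mm high. Origin: centre of its underside, z up.
- spice_jar: Slim upright spice jar with a black screw cap and dark label, a cylinder 41 mm in diameter and 105 mm high (cap included, 40 mm wide). Origin: centre of its underside, z up.
- salt_shaker: White salt shaker with a grey rounded cap, upright, 90 mm high; 44 mm in diameter at its widest, the cap (from 74 mm up) 34 mm. Origin: centre of its underside, z up.
- timer: Green domed kitchen timer with a white foot, 68 mm in diameter and 57 mm high, in one rigid piece. On top it has a straight grip ridge 48 mm long (along its own x), 8 mm wide (its y), standing up from 48 to 57 mm above its underside: pinch it across the ridge. At the start the ridge points ahead, within 30 degrees. Origin: centre of its underside, z up.
- tea_light: Tea light in a silver cup, a flat cylinder 38 mm in diameter and only 15 mm high, 20 g. Origin: centre of its underside, z up.
- tub: Yoghurt tub with a foil lid, 72 mm wide and 72 mm high, near the front edge beside the stock. Belongs to no kit: leave it. Origin: centre of its underside.
- glass: Empty clear drinking glass, 80 mm in diameter and 91 mm high, behind the stock, near the trays. Leave it. Origin: centre of its underside. Above and behind it, a wall cabinet hangs over the back left of the worktop (x over 0.57 m, y over 0.10 m, underside 0.6 m up): keep the wrist clear of it when crossing to the trays.
Things that resemble listed ones, but are neither listed nor needed, are in the scene too. Leave any pink look-alike of the spice_jar alone.

How it is judged:
By the outcome, as a careful person would: the job done as asked, in the order asked, and still so for the second after the job is handed in, with the robot touching nothing.
It also fails if it takes over 136 s, if anything falls off the work surface, if the arm or the gripper's body presses on something with over 40 N, if the wrist force passes 120 N, or if a joint passes its speed limit or range.

## Working session

There is one attempt and no reset: what is moved stays moved. The work goes in short steps, Python scripts to look and compute and a tool call to move; the robot and the scene stay as the last step left them, time stands still between calls to the robot, and variables do not carry over. Pictures are saved under pics/ and viewed, at most 14 in all, crops included, and the job is handed in when it is done.

Besides the shell and the picture viewer there is one more tool, called after "Call:" by a JSON object that holds its "api" and its "payload". servo_tool: Moves the arm, as the interface text tells. Shifts and turns lie within -1 to 1; 1 stands for 0.2 m of shift or 360 degrees of turn. Its arguments: {"type":"object","properties":{"rotation":{"type":"array","items":{"type":"array","items":{"type":"number","minimum":-1,"maximum":1}}},"slide":{"type":"array","items":{"type":"array","items":{"type":"number","minimum":-1,"maximum":1}}},"grip":{"type":"array","items":{"type":"number"}}},"required":["rotation","slide","grip"]}

```bash
mkdir -p pics; ls; cat > h.py <<'E'
import numpy as np, cv2
from bench import *
def cam(n):
    d=get_image(n); d['R']=cv2.Rodrigues(np.array(d['rvec'],float))[0]; d['t']=np.array(d['tvec'],float).ravel(); d['K']=np.array(d['camera_matrix'],float); return d
def save(d,f): cv2.imwrite('pics/'+f,d['image'][:,:,::-1])
def cloud(d):
    v,u=np.mgrid[:480,:640]; z=d['depth'].astype(float)
    p=np.stack([u*z,v*z,z],-1)@np.linalg.inv(d['K']).T
    P=(p-d['t'])@d['R']; P[z==0]=np.nan; return P
def ray(d,u,v,h):
    r=np.array([u,v,1.])@np.linalg.inv(d['K']).T@d['R']; c=-d['R'].T@d['t']
    return c+r*(h-c[2])/r[2]
E
python3 - <<'E'
from h import *
for n in('top','scene'):
    d=cam(n); save(d,n+'1.png'); print(n,-d['R'].T@d['t'],d['K'].tolist())
s=read_state(); print(s['position'],s['ee_rot'],s['gripper_width'],s['clock'])
E
```

```text
pics
top [ 284.28595204  150.21738335 1111.09749402] [[472.0692424017957, 0.0, 318.2613622866494], [0.0, 472.0692424017957, 239.8948077001712], [0.0, 0.0, 1.0]]
scene [ -29.87874193 -893.73206356  581.11383455] [[610.12246956838, 0.0, 317.02497042324774], [0.0, 610.12246956838, 241.23889744563016], [0.0, 0.0, 1.0]]
[193.35898052 593.80206142 230.33087126] [ 9.87623526e-01 -1.56840131e-01 -9.10831693e-05  9.67219291e-04] 85.69775813912005 0.1
```

View pics/top1.png

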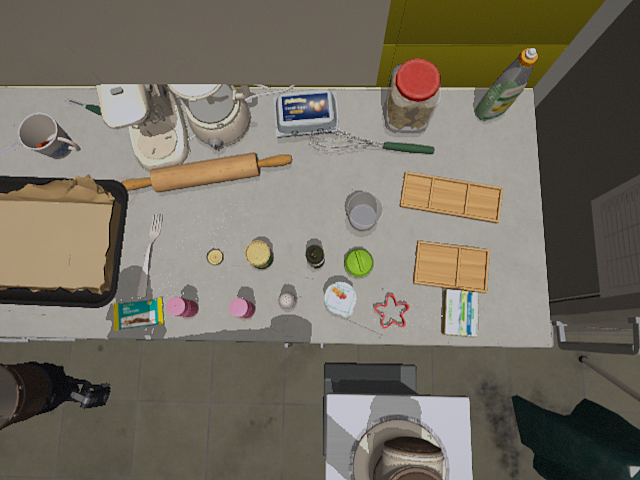

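View pics/scene1.png

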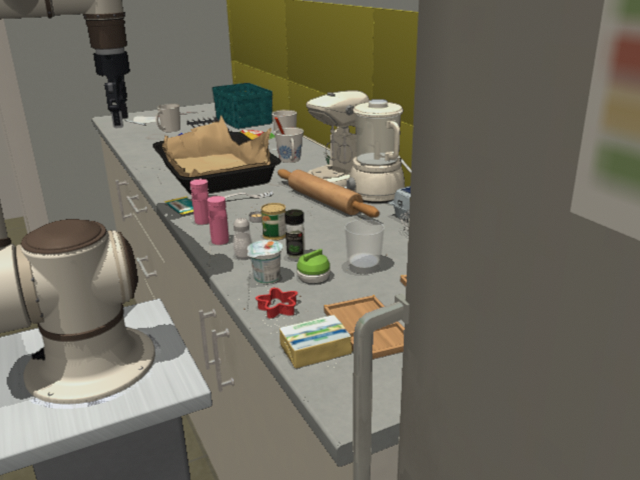

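The top view shows the tea light at (215,257), the tin at (259,254), the spice jar at (315,256) and the timer at (359,263). The shaker is at (287,299), the tub at (340,298), the glass at (362,210) and the trays at (450,197) and (452,266). The scene view shows both pink decoys, and the right side of the bench is hidden.

```bash
cat > m.py <<'E'
from h import *
d=cam('top'); P=cloud(d); im=d['image']; hsv=cv2.cvtColor(im,cv2.COLOR_RGB2HSV)
np.savez('t.npz',im=im,P=P)
def circ(name,u,v,zmin,zmax,r=28):
    w=np.zeros((480,640),bool); w[v-r:v+r,u-r:u+r]=1
    m=(w&(P[...,2]>zmin)&(P[...,2]<zmax)).astype(np.uint8)
    n,l,st,c=cv2.connectedComponentsWithStats(m)
    if n<2: print(name,'none');return
    k=1+np.argmax(st[1:,4]); q=P[l==k]; cs=np.argwhere(l==k)[:,::-1].astype(np.float32)
    (cx,cy),rr=cv2.minEnclosingCircle(cs); h=np.median(q[:,2])
    print(name,'n',len(q),'mean',q.mean(0).round(1),'minmaxmid',((q.min(0)+q.max(0))/2)[:2].round(1),'ext',(q.max(0)-q.min(0))[:2].round(1),'ray',ray(d,cx,cy,h)[:2].round(1))
circ('tea',215,257,8,20,14)
circ('tin',259,254,66,78,22)
circ('jar',315,252,98,112,20)
circ('timer dome',359,262,25,62,22)
circ('timer ridge',359,262,51,62,22)
circ('shaker',287,299,80,95,18)
circ('tub',340,298,64,80,26)
circ('glass',362,210,80,100,28)
for nm,(u0,u1,v0,v1) in dict(three=(395,510,165,230),two=(408,496,235,298)).items():
    m=np.zeros((480,640),np.uint8); s=hsv[v0:v1,u0:u1]
    m[v0:v1,u0:u1]=((s[...,1]>70)&(s[...,0]<25)&(s[...,2]>60))
    m=cv2.morphologyEx(m,cv2.MORPH_OPEN,np.ones((3,3)))
    cn=max(cv2.findContours(m,0,1)[0],key=cv2.contourArea)
    b=cv2.boxPoints(cv2.minAreaRect(cn)); W=np.array([ray(d,*p,14)[:2] for p in b])
    print(nm,W.round(1).tolist(),'c',W.mean(0).round(1),[np.linalg.norm(W[i]-W[i-1]).round(1) for i in range(2)],[np.degrees(np.arctan2(*(W[i]-W[i-1])[::-1])).round(1) for i in range(2)])
# green ridge
im2=cv2.resize(im[170:320,200:500],None,fx=2.6,fy=2.6,interpolation=cv2.INTER_CUBIC); cv2.imwrite('pics/crop1.png',im2[:,:,::-1])
print(P[300,215:600:50].round(1))
E
python3 m.py
```

```text
tea n 131 mean [457.2 429.5  11. ] minmaxmid [457.3 428.2] ext [38.1 37.6] ray [457.5 429. ]
tin n 480 mean [458.2 318.3  70.1] minmaxmid [458.3 318.4] ext [57.  54.3] ray [457.8 317.8]
jar n 271 mean [452.  188.8 105.9] minmaxmid [452.6 188.6] ext [39.9 37.1] ray [452.  188.9]
timer dome n 661 mean [443.6  89.3  44.2] minmaxmid [445.7  88.1] ext [65.7 64.8] ray [443.6  89.5]
timer ridge n 79 mean [445.   88.9  56.7] minmaxmid [445.1  88.5] ext [43.6 16.3] ray [445.2  88.5]
shaker n 174 mean [354.2 248.7  86. ] minmaxmid [354.4 249.2] ext [30.5 30.9] ray [354.1 248.7]
tub n 866 mean [359.4 130.3  70.8] minmaxmid [359.  131.7] ext [76.4 70.3] ray [357.1 129. ]
glass n 188 mean [563.5  77.   88.2] minmaxmid [558.6  78.7] ext [79.9 76. ] ray [557.8  79. ]
three [[584.3, -7.0], [673.6, -22.4], [634.2, -260.0], [546.6, -241.3]] c [ 609.7 -132.7] [np.float64(237.4), np.float64(90.6)] [np.float64(80.9), np.float64(-9.8)]
two [[398.0, -35.2], [502.3, -49.4], [483.7, -221.5], [380.5, -204.4]] c [ 441.1 -127.6] [np.float64(170.1), np.float64(105.3)] [np.float64(84.1), np.float64(-7.8)]
[[ 3.545e+02  4.240e+02  1.700e+00]
 [ 3.569e+02  3.068e+02 -3.000e+00]
 [       nan        nan        nan]
 [ 3.609e+02  7.210e+01  4.000e-01]
 [ 3.629e+02 -4.390e+01  7.000e-01]
 [ 3.625e+02 -1.498e+02  3.470e+01]
 [ 3.673e+02 -2.753e+02 -2.400e+00]
 [ 3.691e+02 -3.881e+02  1.000e+00]]
```

View pics/crop1.png

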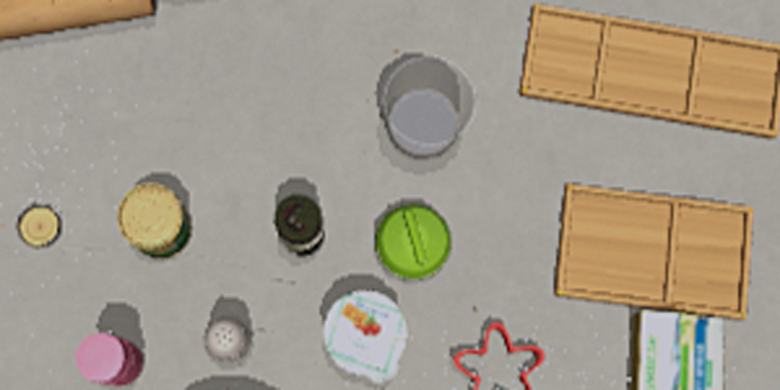

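The crop shows the timer ridge running from about (408,208) to (420,262), roughly +12° of yaw. It also shows both trays tilted clockwise. I'll refine the tray poses in world coordinates before moving.

```bash
python3 - <<'E'
from h import *
d=cam('top'); im=d['image']; P=cloud(d); hsv=cv2.cvtColor(im,cv2.COLOR_RGB2HSV)
for nm,(u0,u1,v0,v1),(sx,sy),cs in (('three',(395,510,165,230),(88,236),(82,6,-76)),('two',(408,496,235,292),(102,168),(33,-48))):
    m=np.zeros((480,640),np.uint8); s=hsv[v0:v1,u0:u1]
    m[v0:v1,u0:u1]=((s[...,1]>70)&(s[...,0]<25)&(s[...,2]>60))
    m=cv2.morphologyEx(m,cv2.MORPH_OPEN,np.ones((3,3)))
    cn=max(cv2.findContours(m,0,1)[0],key=cv2.contourArea)[:,0]
    W=np.array([ray(d,*p,14)[:2] for p in cn],np.float32)
    (c,sz,a)=cv2.minAreaRect(W); b=cv2.boxPoints((c,sz,a)); e=max([b[1]-b[0],b[2]-b[1]],key=np.linalg.norm); e=e*np.sign(e[1])
    yaw=np.arctan2(-e[0],e[1]); R=np.array([[np.cos(yaw),-np.sin(yaw)],[np.sin(yaw),np.cos(yaw)]])
    L=(W-c)@R; ex=np.ptp(L,0)
    # far (+x) and right (-y) edges are the rim top
    c1=np.array(c)+R@np.array([(ex[0]-sx)/2,-(ex[1]-sy)/2])
    print(nm,np.degrees(yaw).round(1),np.array(c).round(1),ex.round(1),c1.round(1),[(c1+R@[0,y]).round(1).tolist() for y in cs])
q=P[225:300,335:385].reshape(-1,3); q=q[(q[:,2]>52)&(q[:,2]<62)][:,:2]; q=q[np.linalg.norm(q-[445,89],axis=1)<27]
w,v=np.linalg.eigh(np.cov(q.T)); e=v[:,1]; print('ridge',len(q),q.mean(0).round(1),np.degrees(np.arctan(e[1]/e[0])).round(1),np.sqrt(w).round(1))
# timer outline from green mask at foot/dome height
g=((hsv[...,0]>30)&(hsv[...,0]<60)&(hsv[...,1]>150)); g[:225]=0;g[300:]=0;g[:,:330]=0;g[:,390:]=0
y,x=np.nonzero(g); (cx,cy),r=cv2.minEnclosingCircle(np.stack([x,y],-1).astype(np.float32)); print(ray(d,cx,cy,25).round(1),r)
E
```

```text
three -9.3 [ 609.9 -132. ] [ 89.9 237. ] [ 610.8 -132.6] [[624.1, -51.7], [611.8, -126.7], [598.5, -207.6]]
two -6.5 [ 441.7 -127.1] [104.2 169.3] [ 442.7 -127.8] [[446.5, -95.0], [437.2, -175.5]]
ridge 82 [444.7  89. ] 17.3 [ 4.  12.8]
[445.6  89.5  25. ] 13.977797508239746
```

Call:
{"api": "servo_tool", "payload": {"rotation": [[0,0,-0.029],[0,0,-0.058],[0,0,-0.087],[0,0,-0.116],[0,0,-0.145],[0,0,-0.174],[0,0,-0.203],[0,0,-0.226]], "slide": [[0.2,-0.2,0],[0.4,-0.4,0],[0.6,-0.6,0],[0.8,-0.75,0],[0.9,-0.9,0],[1,-1,0],[1,-1,0],[1,-1,0]], "grip": [1,1,1,1,1,1,1,1]}}

```text
clock: 1.2
position: [393.8, 393.7, 231.1]
ee_rot: [-0.644, 0.765, 0.0, -0.0]
contact_force: [0.4, -0.4, -0.1]
gripper_width: 85.2
grasp_force: 0.0
```

Call:
{"api": "servo_tool", "payload": {"rotation": [[0,0,0],[0,0,0],[0,0,0],[0,0,0],[0,0,0],[0,0,0],[0,0,0],[0,0,0]], "slide": [[0.16,-0.19,0],[0.32,-0.38,0],[0.322,-0.38,-0.2],[0.322,-0.38,-0.4],[0.322,-0.38,-0.6],[0.322,-0.38,-0.8],[0.322,-0.38,-0.95],[0.322,-0.38,-1]], "grip": [1,1,1,1,1,1,1,1]}}

```text
clock: 2.2
position: [457.1, 317.3, 29.4]
ee_rot: [-0.647, 0.763, -0.0, -0.002]
contact_force: [-0.4, -0.6, -0.3]
gripper_width: 85.1
grasp_force: 0.0
```

Call:
{"api": "servo_tool", "payload": {"rotation": [[0,0,0],[0,0,0],[0,0,0],[0,0,0],[0,0,0],[0,0,0]], "slide": [[0,0,-0.03],[0,0,-0.03],[0,0,-0.03],[0,0,-0.03],[0,0,-0.03],[0,0,-0.03]], "grip": [1,-1,-1,-1,-1,-1]}}

```text
clock: 2.95
position: [458.6, 319.2, 26.7]
ee_rot: [-0.647, 0.763, 0.0, 0.001]
contact_force: [-0.7, 0.1, 5.3]
gripper_width: 56.4
grasp_force: 63.8
```

Call:
{"api": "servo_tool", "payload": {"rotation": [[0,0,0],[0,0,0],[0,0,0],[0,0,0],[0,0,0],[0,0,0],[0,0,0],[0,0,0]], "slide": [[0,0,0.12],[0,0,0.35],[0,0,0.58],[0.02,-0.1,0.75],[0.06,-0.3,0.8],[0.11,-0.53,0.8],[0.17,-0.77,0.8],[0.22,-1,0.8]], "grip": [-1,-1,-1,-1,-1,-1,-1,-1]}}

```text
clock: 3.95
position: [501.3, 116.5, 184.8]
ee_rot: [-0.647, 0.763, 0.0, -0.001]
contact_force: [0.7, -0.6, -1.2]
gripper_width: 56.2
grasp_force: 64.3
```

Call:
{"api": "servo_tool", "payload": {"rotation": [[0,0,0],[0,0,0],[0,0,0],[0,0,0],[0,0,0],[0,0,0]], "slide": [[0.07,-0.24,0],[0.15,-0.48,0],[0.25,-0.7,0],[0.36,-0.88,0],[0.46,-1,0],[0.5,-1,0]], "grip": [-1,-1,-1,-1,-1,-1]}}

```text
clock: 4.7
position: [601.7, -83.4, 184.0]
ee_rot: [-0.646, 0.764, 0.001, -0.001]
contact_force: [-1.0, 1.0, -2.4]
gripper_width: 56.2
grasp_force: 64.3
```

Call:
{"api": "servo_tool", "payload": {"rotation": [[0,0,0],[0,0,0],[0,0,0],[0,0,0],[0,0,0],[0,0,0],[0,0,0],[0,0,0]], "slide": [[0.05,-0.15,0],[0.05,-0.225,-0.1],[0.05,-0.225,-0.3],[0.05,-0.225,-0.5],[0.05,-0.225,-0.65],[0.05,-0.225,-0.73],[0.05,-0.225,-0.755],[0.05,-0.225,-0.762]], "grip": [-1,-1,-1,-1,-1,-1,-1,-1]}}

```text
clock: 5.7
position: [612.6, -126.5, 33.7]
ee_rot: [-0.647, 0.762, -0.001, 0.001]
contact_force: [-0.0, 0.1, -1.5]
gripper_width: 56.4
grasp_force: 64.3
```

Call:
{"api": "servo_tool", "payload": {"rotation": [[0,0,0],[0,0,0]], "slide": [[0,0,-0.005],[0,0,-0.005]], "grip": [-1,-1]}}

```text
clock: 5.95
position: [612.4, -126.7, 32.8]
ee_rot: [-0.647, 0.763, -0.001, 0.001]
contact_force: [0.2, 0.4, -1.0]
gripper_width: 56.3
grasp_force: 64.3
```

Call:
{"api": "servo_tool", "payload": {"rotation": [[0,0,0],[0,0,0]], "slide": [[0,0,-0.005],[0,0,-0.005]], "grip": [-1,-1]}}

```text
clock: 6.2
position: [612.4, -126.8, 32.8]
ee_rot: [-0.647, 0.763, -0.001, 0.001]
contact_force: [-0.8, 0.3, 5.7]
gripper_width: 56.3
grasp_force: 64.6
```

Call:
{"api": "servo_tool", "payload": {"rotation": [[0,0,0],[0,0,0]], "slide": [[0,0,-0.004],[0,0,-0.004]], "grip": [-1,-1]}}

```text
clock: 6.45
position: [612.4, -126.8, 32.7]
ee_rot: [-0.647, 0.762, -0.001, 0.0]
contact_force: [-3.8, 0.3, 9.1]
gripper_width: 56.0
grasp_force: 64.9
```

Call:
{"api": "servo_tool", "payload": {"rotation": [[0,0,0],[0,0,0],[0,0,0],[0,0,0],[0,0,0],[0,0,0],[0,0,0],[0,0,0]], "slide": [[0,0,0.006],[0,0,0.006],[0,0,0.006],[0,0,0.05],[0,0,0.25],[0,0,0.5],[0,0.1,0.75],[-0.05,0.3,0.8]], "grip": [1,1,1,1,1,1,1,1]}}

```text
clock: 7.45
position: [604.4, -67.1, 195.2]
ee_rot: [-0.646, 0.763, -0.003, 0.004]
contact_force: [0.0, 0.1, -0.7]
gripper_width: 85.6
grasp_force: 0.0
```

Call:
{"api": "servo_tool", "payload": {"rotation": [[0,0,0],[0,0,0],[0,0,0],[0,0,0],[0,0,0],[0,0,0]], "slide": [[-0.15,0.25,0],[-0.3,0.5,0],[-0.45,0.75,0],[-0.6,1,0],[-0.75,1,0],[-0.75,1,0]], "grip": [1,1,1,1,1,1]}}

```text
clock: 8.2
position: [450.3, 133.7, 190.9]
ee_rot: [-0.648, 0.762, 0.0, 0.0]
contact_force: [0.3, -0.4, 0.6]
gripper_width: 85.8
grasp_force: 0.0
```

```bash
python3 - <<'E'
from h import *
d=cam('top'); P=cloud(d); m=np.zeros((480,640),np.uint8)
m[160:240,395:510]=(P[160:240,395:510,2]>72)&(P[160:240,395:510,2]<84)
q=P[m>0]; print(len(q),q.mean(0).round(1),((q.min(0)+q.max(0))/2).round(1),np.ptp(q,0).round(1)); print(read_state()['joints'],read_state()['position'])
E
```

```text
485 [ 613.1 -127.7   76.4] [ 613.9 -127.3   77.5] [58.3 55.6 10.9]
[ 6.34037951e-01  1.57866433e-01 -4.18395020e-01  3.24948458e-04
 -9.92925323e-01 -7.96547859e-01] [451.6116824 133.6263128 190.9835289]
```

Call:
{"api": "servo_tool", "payload": {"rotation": [[0,0,0],[0,0,0],[0,0,0],[0,0,0],[0,0,0],[0,0,0],[0,0,0]], "slide": [[0,0.2,0],[0.002,0.278,0],[0.002,0.278,-0.15],[0.002,0.278,-0.4],[0.002,0.278,-0.6],[0.002,0.278,-0.7],[0.002,0.278,-0.7]], "grip": [1,1,1,1,1,1,1]}}

```text
clock: 9.12
position: [452.0, 187.8, 48.6]
ee_rot: [-0.646, 0.763, -0.0, -0.002]
contact_force: [0.4, -0.4, 0.7]
gripper_width: 85.3
grasp_force: 0.0
```

Call:
{"api": "servo_tool", "payload": {"rotation": [[0,0,0],[0,0,0],[0,0,0],[0,0,0],[0,0,0],[0,0,0]], "slide": [[0,0,0],[0,0,0],[0,0,0],[0,0,0],[0,0,0],[0,0,0]], "grip": [-1,-1,-1,-1,-1,-1]}}

```text
clock: 9.88
position: [452.8, 189.3, 51.3]
ee_rot: [-0.647, 0.762, -0.0, 0.001]
contact_force: [-1.9, -0.5, 6.4]
gripper_width: 39.6
grasp_force: 59.8
```

Call:
{"api": "servo_tool", "payload": {"rotation": [[0,0,0],[0,0,0],[0,0,0],[0,0,0],[0,0,0],[0,0,0],[0,0,0],[0,0,0]], "slide": [[0,0,0.12],[0,0,0.35],[0,0,0.58],[0.02,-0.1,0.72],[0.06,-0.3,0.75],[0.12,-0.53,0.75],[0.22,-0.77,0.75],[0.34,-1,0.75]], "grip": [-1,-1,-1,-1,-1,-1,-1,-1]}}

```text
clock: 10.88
position: [520.3, -12.6, 200.3]
ee_rot: [-0.647, 0.763, 0.0, 0.0]
contact_force: [1.0, 0.1, -0.0]
gripper_width: 40.0
grasp_force: 60.5
```

Call:
{"api": "servo_tool", "payload": {"rotation": [[0,0,0],[0,0,0],[0,0,0],[0,0,0],[0,0,0],[0,0,0],[0,0,0],[0,0,0]], "slide": [[0.17,-0.12,0],[0.35,-0.203,0],[0.48,-0.203,0],[0.52,-0.203,-0.1],[0.52,-0.203,-0.3],[0.52,-0.203,-0.5],[0.52,-0.203,-0.65],[0.52,-0.203,-0.69]], "grip": [-1,-1,-1,-1,-1,-1,-1,-1]}}

```text
clock: 11.88
position: [621.1, -51.6, 58.8]
ee_rot: [-0.647, 0.763, 0.002, -0.003]
contact_force: [-0.5, 0.6, -0.9]
gripper_width: 39.9
grasp_force: 60.6
```

Call:
{"api": "servo_tool", "payload": {"rotation": [[0,0,0],[0,0,0],[0,0,0],[0,0,0]], "slide": [[0,0,-0.01],[0,0,-0.02],[0,0,-0.025],[0,0,-0.025]], "grip": [-1,-1,-1,-1]}}

```text
clock: 12.38
position: [624.6, -51.7, 57.8]
ee_rot: [-0.647, 0.763, -0.0, 0.001]
contact_force: [-0.4, 1.2, -0.9]
gripper_width: 39.3
grasp_force: 60.6
```

Call:
{"api": "servo_tool", "payload": {"rotation": [[0,0,0],[0,0,0]], "slide": [[0,0,-0.007],[0,0,-0.007]], "grip": [-1,-1]}}

```text
clock: 12.62
position: [624.7, -51.8, 57.4]
ee_rot: [-0.647, 0.762, -0.001, 0.0]
contact_force: [-2.9, 1.2, 6.0]
gripper_width: 39.4
grasp_force: 60.8
```

Call:
{"api": "servo_tool", "payload": {"rotation": [[0,0,0],[0,0,0],[0,0,0],[0,0,0],[0,0,0],[0,0,0],[0,0,0],[0,0,0]], "slide": [[0,0,0.004],[0,0,0.004],[0,0,0.004],[0,0,0.05],[0,0,0.25],[0,0,0.5],[-0.1,0.03,0.65],[-0.3,0.1,0.7]], "grip": [1,1,1,1,1,1,1,1]}}

```text
clock: 13.62
position: [565.8, -31.6, 198.6]
ee_rot: [-0.647, 0.763, -0.002, 0.002]
contact_force: [-0.2, 1.2, -0.4]
gripper_width: 85.6
grasp_force: 0.0
```

Call:
{"api": "servo_tool", "payload": {"rotation": [[0,0,0],[0,0,0],[0,0,0],[0,0,0],[0,0,0],[0,0,0]], "slide": [[-0.2,0.15,0],[-0.35,0.35,0],[-0.45,0.6,0],[-0.53,0.85,0],[-0.535,1,0],[-0.535,1,0]], "grip": [1,1,1,1,1,1]}}

```text
clock: 14.38
position: [457.3, 170.1, 196.5]
ee_rot: [-0.648, 0.762, -0.0, 0.001]
contact_force: [1.0, -0.3, 0.2]
gripper_width: 84.9
grasp_force: 0.0
```

Call:
{"api": "servo_tool", "payload": {"rotation": [[0,0,0],[0,0,0],[0,0,0],[0,0,0],[0,0,0]], "slide": [[0,0.25,0],[0,0.5,0],[0,0.75,0],[0,1,0],[0,1,0]], "grip": [1,1,1,1,1]}}

```text
clock: 15.0
position: [457.6, 370.2, 195.3]
ee_rot: [-0.648, 0.762, -0.0, 0.0]
contact_force: [-1.5, 0.3, -0.7]
gripper_width: 85.1
grasp_force: 0.0
```

```bash
python3 - <<'E'
from h import *
d=cam('top'); P=cloud(d); m=np.zeros((480,640),np.uint8)
for a,b in((72,84),(100,120)):
  m[:]=0; m[160:240,395:510]=(P[160:240,395:510,2]>a)&(P[160:240,395:510,2]<b)
  q=P[m>0]; print(len(q),q.mean(0).round(1),((q.min(0)+q.max(0))/2).round(1),np.ptp(q,0).round(1))
print(read_state()['joints'],read_state()['position'])
E
```

```text
531 [ 612.9 -120.4   76.6] [613.  -93.2  78. ] [ 57.4 123.6  11.8]
282 [623.  -50.8 111.2] [624.6 -51.4 108.7] [40.8 40.2 16.8]
[ 9.53712469e-01  3.49167110e-01 -1.40567216e-01 -9.73135699e-05
 -1.08215569e+00 -1.11697382e+00] [457.3357078  368.46305719 195.28813354]
```

Call:
{"api": "servo_tool", "payload": {"rotation": [[0,0,0],[0,0,0],[0,0,0],[0,0,0],[0,0,0],[0,0,0],[0,0,0],[0,0,0]], "slide": [[0,0.2,0],[0,0.303,0],[0,0.303,-0.2],[0,0.303,-0.45],[0,0.303,-0.7],[0,0.303,-0.88],[0,0.303,-0.955],[0,0.303,-0.955]], "grip": [1,1,1,1,0.5,0.4,0.4,0.4]}}

```text
clock: 16.05
position: [457.5, 428.1, 4.5]
ee_rot: [-0.647, 0.763, -0.0, -0.001]
contact_force: [0.4, 0.2, 0.8]
gripper_width: 59.7
grasp_force: 0.0
```

Call:
{"api": "servo_tool", "payload": {"rotation": [[0,0,0],[0,0,0],[0,0,0],[0,0,0],[0,0,0],[0,0,0]], "slide": [[0,0,0],[0,0,0],[0,0,0],[0,0,0],[0,0,0],[0,0,0]], "grip": [0.4,-1,-1,-1,-1,-1]}}

```text
clock: 16.8
position: [458.0, 429.7, 6.8]
ee_rot: [-0.647, 0.762, 0.0, 0.001]
contact_force: [-1.3, -0.8, 5.2]
gripper_width: 34.4
grasp_force: 59.1
```

Call:
{"api": "servo_tool", "payload": {"rotation": [[0,0,0],[0,0,0],[0,0,0],[0,0,0],[0,0,0]], "slide": [[0,0,0.08],[0,0,0.25],[0,0,0.5],[0,0,0.7],[0,0,0.7]], "grip": [-1,-1,-1,-1,-1]}}

```text
clock: 17.42
position: [458.8, 430.9, 150.4]
ee_rot: [-0.647, 0.762, 0.001, 0.005]
contact_force: [-0.1, -0.5, -1.0]
gripper_width: 34.4
grasp_force: 59.8
```

```bash
python3 - <<'E'
from h import *
d=cam('scene'); im=d['image']
p=d['R']@np.array([458,429,145.])+d['t']; q=d['K']@p; u,v=(q[:2]/q[2]).astype(int); print(u,v)
c=im[v-50:v+50,u-65:u+65]; cv2.imwrite('pics/c2.png',cv2.resize(c,None,fx=5,fy=5,interpolation=cv2.INTER_CUBIC)[:,:,::-1])
E
```

```text
253 162
```

View pics/c2.png

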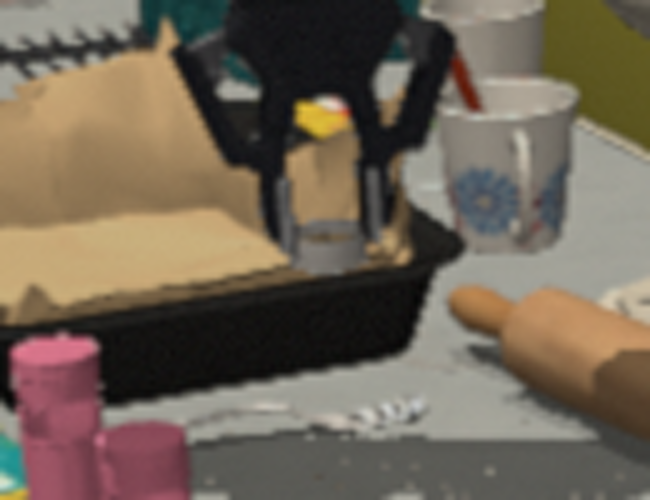

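Call:
{"api": "servo_tool", "payload": {"rotation": [[0,0,0],[0,0,0],[0,0,0],[0,0,0],[0,0,0]], "slide": [[0,-0.15,0.1],[0,-0.4,0.1],[0,-0.65,0.1],[0,-0.85,0.1],[0,-1,0.1]], "grip": [-1,-1,-1,-1,-1]}}

```text
clock: 18.1
position: [456.2, 226.5, 163.7]
ee_rot: [-0.646, 0.763, 0.0, -0.001]
contact_force: [0.4, -0.6, -0.5]
gripper_width: 33.9
grasp_force: 59.8
```

Call:
{"api": "servo_tool", "payload": {"rotation": [[0,0,0],[0,0,0],[0,0,0],[0,0,0],[0,0,0]], "slide": [[0,-0.2,0],[0,-0.4,0],[0,-0.6,0],[0,-0.8,0],[0,-1,0]], "grip": [-1,-1,-1,-1,-1]}}

```text
clock: 18.73
position: [456.2, 27.4, 163.8]
ee_rot: [-0.647, 0.763, 0.001, -0.001]
contact_force: [-0.7, 0.3, -0.6]
gripper_width: 34.4
grasp_force: 59.8
```

Call:
{"api": "servo_tool", "payload": {"rotation": [[0,0,0],[0,0,0],[0,0,0],[0,0,0],[0,0,0],[0,0,0]], "slide": [[0.05,-0.2,0],[0.15,-0.4,0],[0.3,-0.6,0],[0.45,-0.8,0],[0.6,-1,0],[0.7,-1,0]], "grip": [-1,-1,-1,-1,-1,-1]}}

```text
clock: 19.48
position: [597.2, -173.8, 162.8]
ee_rot: [-0.645, 0.764, 0.001, -0.001]
contact_force: [-0.3, 0.2, -0.4]
gripper_width: 34.4
grasp_force: 59.8
```

Call:
{"api": "servo_tool", "payload": {"rotation": [[0,0,0],[0,0,0],[0,0,0],[0,0,0],[0,0,0],[0,0,0],[0,0,0],[0,0,0]], "slide": [[0.006,-0.12,0],[0.006,-0.183,-0.1],[0.006,-0.183,-0.3],[0.006,-0.183,-0.5],[0.006,-0.183,-0.65],[0.006,-0.183,-0.73],[0.006,-0.183,-0.75],[0.006,-0.183,-0.75]], "grip": [-1,-1,-1,-1,-1,-1,-1,-1]}}

```text
clock: 20.48
position: [599.0, -207.8, 15.3]
ee_rot: [-0.647, 0.763, -0.0, 0.0]
contact_force: [0.0, 0.5, 0.1]
gripper_width: 34.5
grasp_force: 59.8
```

Call:
{"api": "servo_tool", "payload": {"rotation": [[0,0,0],[0,0,0],[0,0,0]], "slide": [[0,0,-0.007],[0,0,-0.014],[0,0,-0.014]], "grip": [-1,-1,-1]}}

```text
clock: 20.85
position: [599.0, -207.8, 12.9]
ee_rot: [-0.647, 0.763, -0.001, 0.0]
contact_force: [-0.9, 0.7, 1.7]
gripper_width: 33.9
grasp_force: 60.1
```

Call:
{"api": "servo_tool", "payload": {"rotation": [[0,0,0],[0,0,0]], "slide": [[0,0,-0.005],[0,0,-0.005]], "grip": [-1,-1]}}

```text
clock: 21.1
position: [599.1, -207.8, 12.8]
ee_rot: [-0.647, 0.762, -0.001, 0.0]
contact_force: [-3.0, 0.7, 8.2]
gripper_width: 34.1
grasp_force: 60.6
```

Call:
{"api": "servo_tool", "payload": {"rotation": [[0,0,0],[0,0,0],[0,0,0],[0,0,0],[0,0,0],[0,0,0],[0,0,0],[0,0,0]], "slide": [[0,0,0.004],[0,0,0.004],[0,0,0.004],[0,0,0.004],[0,0,0.03],[0,0,0.1],[0,0,0.3],[-0.05,0,0.5]], "grip": [-0.1,0.0,0.05,0.05,0.05,0.05,0.5,1]}}

```text
clock: 22.1
position: [589.0, -207.8, 112.9]
ee_rot: [-0.647, 0.763, -0.001, 0.0]
contact_force: [-0.2, 0.3, 0.7]
gripper_width: 78.9
grasp_force: 0.0
```

Call:
{"api": "servo_tool", "payload": {"rotation": [[0,0,-0.02],[0,0,-0.045],[0,0,-0.07],[0,0,-0.095],[0,0,-0.12],[0,0,-0.145],[0,0,-0.17],[0,0,-0.183]], "slide": [[-0.15,0.1,0.3],[-0.35,0.25,0.4],[-0.55,0.45,0.4],[-0.7,0.7,0.4],[-0.7,0.9,0.4],[-0.7,1,0.4],[-0.7,1,0.4],[-0.7,1,0.4]], "grip": [1,1,1,1,1,1,1,1]}}

```text
clock: 23.1
position: [448.6, -7.3, 192.2]
ee_rot: [-0.127, 0.992, 0.0, 0.001]
contact_force: [0.7, 0.3, 0.6]
gripper_width: 85.3
grasp_force: 0.0
```

```bash
python3 - <<'E'
from h import *
d=cam('top'); save(d,'top3.png'); im=d['image']; P=cloud(d)
s=read_state(); x,y,z,w=s['ee_rot']; print(s['position'],np.degrees(np.arctan2(y*y-x*x,2*x*y)),s['joints'])
m=np.zeros((480,640),np.uint8); r=P[170:240,460:510]; m[170:240,460:510]=(r[...,2]>15)&(r[...,2]<30)
q=P[m>0]; print('tea',len(q),((q.min(0)+q.max(0))/2).round(1) if len(q) else '',q.mean(0).round(1),np.ptp(q,0))
cv2.imwrite('pics/c3.png',cv2.resize(im[160:310,300:520],None,fx=3.5,fy=3.5,interpolation=cv2.INTER_CUBIC)[:,:,::-1])
E
```

```text
[448.58740519  -7.43684138 192.10941137] 104.50954233354905 [ 3.47688735e-01  1.17465916e-01 -4.64411090e-01  1.49472071e-04
 -9.86874763e-01 -1.66532805e+00]
tea 62 [ 594.5 -236.9   18. ] [ 592.3 -241.1   16.6] [89.87878012 33.73429118  5.99020682]
```

View pics/c3.png

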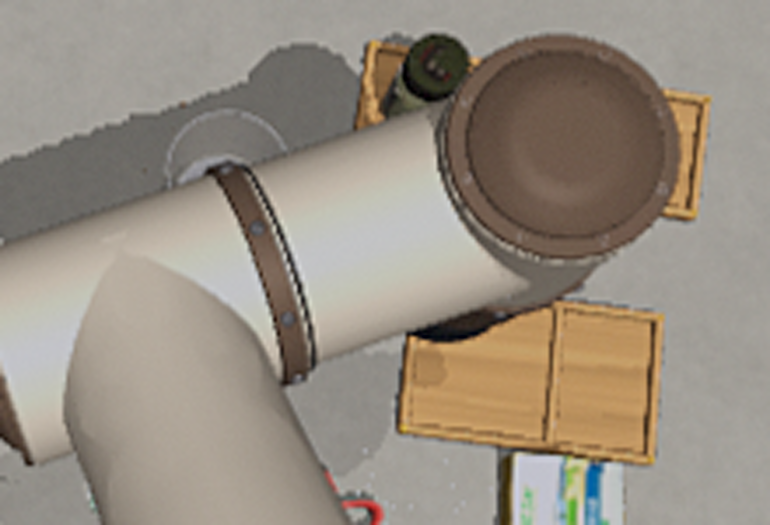

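Call:
{"api": "servo_tool", "payload": {"rotation": [[0,0,0],[0,0,0],[0,0,0],[0,0,0],[0,0,0],[0,0,0],[0,0,0],[0,0,0]], "slide": [[-0.01,0.22,0],[-0.018,0.44,0],[-0.018,0.482,-0.1],[-0.018,0.482,-0.3],[-0.018,0.482,-0.5],[-0.018,0.482,-0.65],[-0.018,0.482,-0.7],[-0.018,0.482,-0.7]], "grip": [0,0,0,0,-0.2,-0.3,-0.3,-0.3]}}

```text
clock: 24.15
position: [445.3, 88.8, 51.3]
ee_rot: [-0.128, 0.992, -0.0, 0.0]
contact_force: [0.1, 0.5, 0.5]
gripper_width: 29.9
grasp_force: 0.0
```

Call:
{"api": "servo_tool", "payload": {"rotation": [[0,0,0],[0,0,0],[0,0,0],[0,0,0],[0,0,0],[0,0,0]], "slide": [[0,0,0],[0,0,0],[0,0,0],[0,0,0],[0,0,0],[0,0,0]], "grip": [-0.3,-1,-1,-1,-1,-1]}}

```text
clock: 24.9
position: [445.9, 89.3, 51.9]
ee_rot: [-0.128, 0.992, 0.0, 0.001]
contact_force: [-0.2, 1.5, 7.1]
gripper_width: 4.9
grasp_force: 60.4
```

Call:
{"api": "servo_tool", "payload": {"rotation": [[0,0,0],[0,0,0],[0,0,0],[0,0,0],[0,0,0]], "slide": [[0,0,0.05],[0,0,0.15],[0,0,0.3],[0,0,0.4],[0,0,0.4]], "grip": [-1,-1,-1,-1,-1]}}

```text
clock: 25.52
position: [445.4, 88.9, 132.2]
ee_rot: [-0.128, 0.992, 0.001, 0.001]
contact_force: [-0.4, 0.3, -1.8]
gripper_width: 5.6
grasp_force: 59.5
```

```bash
python3 - <<'E'
from h import *
d=cam('scene'); im=d['image']
p=d['R']@np.array([445,89,110.])+d['t']; q=d['K']@p; u,v=(q[:2]/q[2]).astype(int); print(u,v)
c=im[v-60:v+60,u-80:u+80]; cv2.imwrite('pics/c4.png',cv2.resize(c,None,fx=4,fy=4,interpolation=cv2.INTER_CUBIC)[:,:,::-1])
E
```

```text
312 226
```

View pics/c4.png

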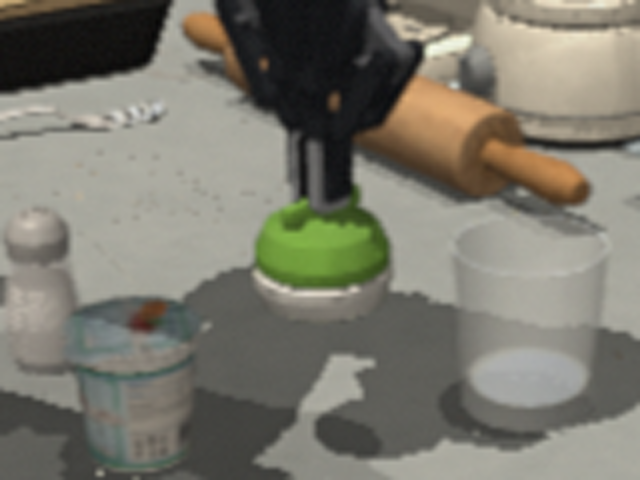

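Call:
{"api": "servo_tool", "payload": {"rotation": [[0,0,0],[0,0,0],[0,0,0],[0,0,0],[0,0,0],[0,0,0],[0,0,0],[0,0,0]], "slide": [[0,-0.12,0],[0,-0.35,0],[0.008,-0.58,0],[0.008,-0.8,0],[0.008,-0.92,-0.05],[0.008,-0.92,-0.2],[0.008,-0.92,-0.32],[0.008,-0.92,-0.34]], "grip": [-1,-1,-1,-1,-1,-1,-1,-1]}}

```text
clock: 26.58
position: [444.1, -95.7, 60.5]
ee_rot: [-0.128, 0.992, 0.0, -0.003]
contact_force: [0.2, 0.0, -0.2]
gripper_width: 5.3
grasp_force: 59.5
```

Call:
{"api": "servo_tool", "payload": {"rotation": [[0,0,0],[0,0,0],[0,0,0]], "slide": [[0,0,-0.015],[0,0,-0.02],[0,0,-0.02]], "grip": [-1,-1,-1]}}

```text
clock: 26.95
position: [446.9, -95.2, 59.5]
ee_rot: [-0.128, 0.992, -0.0, 0.001]
contact_force: [-0.1, 0.7, -1.5]
gripper_width: 5.6
grasp_force: 59.5
```

Call:
{"api": "servo_tool", "payload": {"rotation": [[0,0,0],[0,0,0]], "slide": [[0,0,-0.007],[0,0,-0.007]], "grip": [-1,-1]}}

```text
clock: 27.2
position: [447.0, -95.2, 58.1]
ee_rot: [-0.128, 0.992, -0.0, 0.001]
contact_force: [-1.7, 2.1, 2.9]
gripper_width: 5.8
grasp_force: 59.9
```

Call:
{"api": "servo_tool", "payload": {"rotation": [[0,0,0],[0,0,0],[0,0,0],[0,0,0],[0,0,0],[0,0,0.02],[0,0,0.045],[0,0,0.07]], "slide": [[0,0,0.002],[0,0,0.002],[0,0,0.01],[0,0,0.1],[0,0,0.3],[-0.05,0.15,0.5],[-0.1,0.4,0.6],[-0.15,0.65,0.6]], "grip": [-0.4,-0.2,0,0,0.2,1,1,1]}}

```text
clock: 28.2
position: [417.2, 36.2, 179.6]
ee_rot: [-0.343, 0.939, 0.0, 0.003]
contact_force: [0.2, 0.4, -0.4]
gripper_width: 85.4
grasp_force: 0.0
```

Call:
{"api": "servo_tool", "payload": {"rotation": [[0,0,0.025],[0,0,0.05],[0,0,0.075],[0,0,0.1],[0,0,0.122],[0,0,0.122]], "slide": [[-0.1,0.25,0],[-0.15,0.5,0],[-0.22,0.75,0],[-0.3,0.95,0],[-0.311,1,0],[-0.311,1,0]], "grip": [1,1,1,1,1,1]}}

```text
clock: 28.95
position: [354.0, 235.3, 177.5]
ee_rot: [-0.668, 0.744, -0.0, -0.0]
contact_force: [-0.1, -1.1, 0.3]
gripper_width: 85.0
grasp_force: 0.0
```

```bash
python3 - <<'E'
from h import *
d=cam('top'); im=d['image']; P=cloud(d)
s=read_state(); x,y,z,w=s['ee_rot']; print(s['position'],np.degrees(np.arctan2(y*y-x*x,2*x*y)),s['joints'])
hsv=cv2.cvtColor(im,cv2.COLOR_RGB2HSV)
g=((hsv[...,0]>30)&(hsv[...,0]<60)&(hsv[...,1]>150)); g[:225]=0;g[300:]=0;g[:,:400]=0;g[:,500:]=0
yy,xx=np.nonzero(g); (cx,cy),r=cv2.minEnclosingCircle(np.stack([xx,yy],-1).astype(np.float32)); print('timer',ray(d,cx,cy,31).round(1),r)
cv2.imwrite('pics/c5.png',cv2.resize(im[160:310,300:520],None,fx=3.5,fy=3.5,interpolation=cv2.INTER_CUBIC)[:,:,::-1])
E
```

```text
[354.05771842 234.60626447 177.4213766 ] 173.74461740280626 [ 9.70877305e-01  9.29452191e-02 -5.35378111e-01 -8.44595704e-05
 -9.42914522e-01 -1.08000470e+00]
timer [447.3 -96.1  31. ] 14.572125434875488
```

View pics/c5.png

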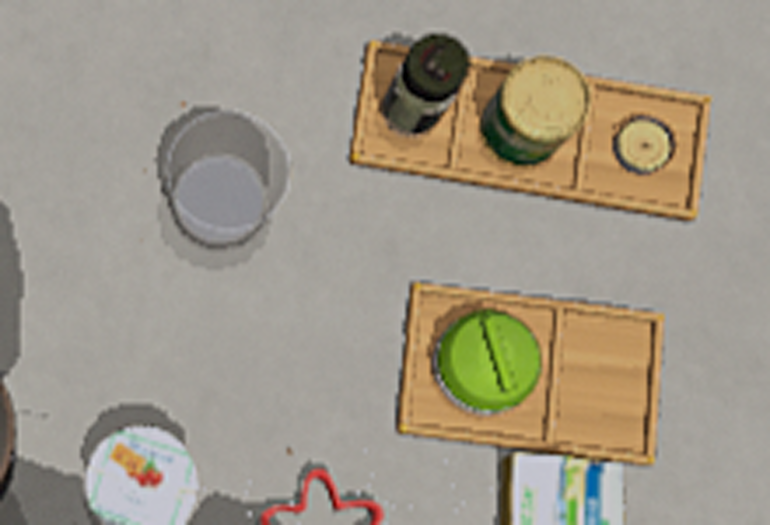

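The picture shows all four things sitting centred in their compartments, with the tub and glass untouched. The salt shaker is next.

Call:
{"api": "servo_tool", "payload": {"rotation": [[0,0,0],[0,0,0],[0,0,0],[0,0,0],[0,0,0],[0,0,0],[0,0,0]], "slide": [[0,0.07,0],[0,0.07,-0.15],[0,0.07,-0.35],[0,0.07,-0.55],[0,0.07,-0.7],[0,0.07,-0.757],[0,0.07,-0.757]], "grip": [1,1,1,1,1,1,1]}}

```text
clock: 29.88
position: [354.6, 248.7, 25.9]
ee_rot: [-0.668, 0.744, -0.0, -0.0]
contact_force: [-0.2, 0.6, -0.2]
gripper_width: 85.2
grasp_force: 0.0
```

Call:
{"api": "servo_tool", "payload": {"rotation": [[0,0,0],[0,0,0],[0,0,0],[0,0,0],[0,0,0],[0,0,0]], "slide": [[0,0,0],[0,0,0],[0,0,0],[0,0,0],[0,0,0],[0,0,0]], "grip": [-1,-1,-1,-1,-1,-1]}}

```text
clock: 30.62
position: [354.6, 249.2, 27.6]
ee_rot: [-0.668, 0.744, 0.0, 0.001]
contact_force: [-3.1, -1.3, 9.3]
gripper_width: 38.5
grasp_force: 59.1
```

Call:
{"api": "servo_tool", "payload": {"rotation": [[0,0,0],[0,0,0],[0,0,0],[0,0,0],[0,0,0]], "slide": [[0,0,0.05],[0,0,0.2],[0,0,0.45],[0,0,0.65],[0,0,0.65]], "grip": [-1,-1,-1,-1,-1]}}

```text
clock: 31.25
position: [355.5, 250.3, 159.7]
ee_rot: [-0.668, 0.744, 0.001, 0.004]
contact_force: [-0.3, -0.2, -0.7]
gripper_width: 38.7
grasp_force: 60.6
```

```bash
python3 - <<'E'
from h import *
d=cam('scene'); im=d['image']
p=d['R']@np.array([354,249,170.])+d['t']; q=d['K']@p; u,v=(q[:2]/q[2]).astype(int); print(u,v)
c=im[v-60:v+60,u-80:u+80]; cv2.imwrite('pics/c6.png',cv2.resize(c,None,fx=4,fy=4,interpolation=cv2.INTER_CUBIC)[:,:,::-1])
E
```

```text
237 181
```

View pics/c6.png

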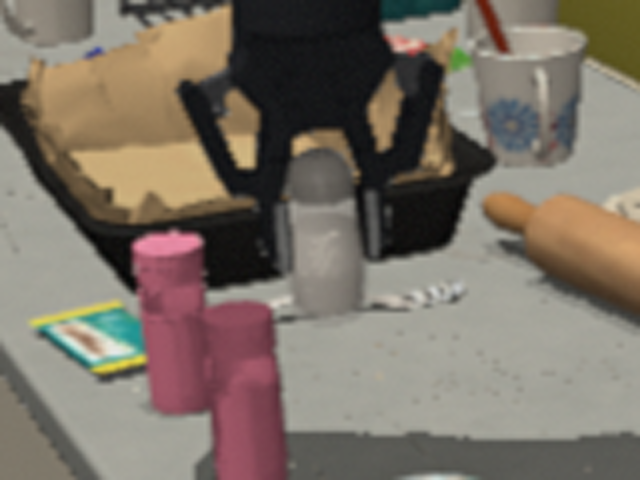

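Call:
{"api": "servo_tool", "payload": {"rotation": [[0,0,0],[0,0,0],[0,0,0],[0,0,0],[0,0,0]], "slide": [[0.05,-0.15,0],[0.1,-0.38,0],[0.15,-0.6,0],[0.2,-0.8,0],[0.215,-1,0]], "grip": [-1,-1,-1,-1,-1]}}

```text
clock: 31.92
position: [396.5, 46.9, 154.8]
ee_rot: [-0.668, 0.744, 0.0, -0.002]
contact_force: [0.2, -0.6, -1.6]
gripper_width: 38.9
grasp_force: 60.6
```

Call:
{"api": "servo_tool", "payload": {"rotation": [[0,0,0],[0,0,0],[0,0,0],[0,0,0],[0,0,0],[0,0,0]], "slide": [[0.05,-0.2,0],[0.1,-0.4,0],[0.15,-0.6,0],[0.2,-0.8,0],[0.2,-0.95,0],[0.2,-1,0]], "grip": [-1,-1,-1,-1,-1,-1]}}

```text
clock: 32.67
position: [436.0, -152.5, 154.4]
ee_rot: [-0.667, 0.745, 0.001, -0.001]
contact_force: [0.2, 0.9, -0.9]
gripper_width: 38.6
grasp_force: 60.6
```

Call:
{"api": "servo_tool", "payload": {"rotation": [[0,0,0],[0,0,0],[0,0,0],[0,0,0],[0,0,0],[0,0,0],[0,0,0],[0,0,0]], "slide": [[0,-0.1,0],[0,-0.123,0],[0,-0.123,-0.12],[0,-0.123,-0.3],[0,-0.123,-0.48],[0,-0.123,-0.57],[0,-0.123,-0.6],[0,-0.123,-0.607]], "grip": [-1,-1,-1,-1,-1,-1,-1,-1]}}

```text
clock: 33.67
position: [437.5, -175.5, 34.7]
ee_rot: [-0.668, 0.744, 0.0, -0.0]
contact_force: [0.2, -0.8, -0.5]
gripper_width: 39.0
grasp_force: 60.6
```

Call:
{"api": "servo_tool", "payload": {"rotation": [[0,0,0],[0,0,0]], "slide": [[0,0,-0.005],[0,0,-0.005]], "grip": [-1,-1]}}

```text
clock: 33.92
position: [437.7, -175.9, 34.4]
ee_rot: [-0.668, 0.744, -0.001, 0.001]
contact_force: [-0.2, -0.1, -0.4]
gripper_width: 38.7
grasp_force: 60.6
```

Call:
{"api": "servo_tool", "payload": {"rotation": [[0,0,0],[0,0,0]], "slide": [[0,0,-0.006],[0,0,-0.006]], "grip": [-1,-1]}}

```text
clock: 34.17
position: [437.8, -176.0, 33.6]
ee_rot: [-0.668, 0.744, -0.001, 0.0]
contact_force: [-1.7, 0.3, 5.9]
gripper_width: 38.4
grasp_force: 61.4
```

Call:
{"api": "servo_tool", "payload": {"rotation": [[0,0,0],[0,0,0]], "slide": [[0,0,-0.004],[0,0,-0.004]], "grip": [-1,-1]}}

```text
clock: 34.42
position: [437.8, -176.1, 33.6]
ee_rot: [-0.668, 0.744, -0.001, 0.0]
contact_force: [-2.7, 3.0, 11.1]
gripper_width: 38.9
grasp_force: 62.1
```

Call:
{"api": "servo_tool", "payload": {"rotation": [[0,0,0],[0,0,0],[0,0,0],[0,0,0],[0,0,0],[0,0,0],[0,0,0],[0,0,0]], "slide": [[0,0,0.006],[0,0,0.006],[0,0,0.006],[0,0,0.05],[0,0,0.25],[0,0,0.5],[0,0,0.75],[0,0.15,0.85]], "grip": [0.2,0.6,0.6,0.6,0.6,0.6,0.6,0.6]}}

```text
clock: 35.42
position: [438.7, -146.6, 205.5]
ee_rot: [-0.667, 0.745, -0.002, 0.002]
contact_force: [0.6, 0.7, -0.7]
gripper_width: 68.3
grasp_force: 0.0
```

Call:
{"api": "servo_tool", "payload": {"rotation": [[0,0,0],[0,0,0],[0,0,0],[0,0,0],[0,0,0]], "slide": [[-0.1,0.25,0],[-0.2,0.5,0],[-0.2,0.75,0],[-0.2,1,0],[-0.2,1,0]], "grip": [1,1,1,1,1]}}

```text
clock: 36.05
position: [397.4, 56.6, 202.4]
ee_rot: [-0.67, 0.742, -0.0, 0.001]
contact_force: [0.6, -0.5, -0.6]
gripper_width: 85.5
grasp_force: 0.0
```

Call:
{"api": "servo_tool", "payload": {"rotation": [[0,0,0],[0,0,0],[0,0,0],[0,0,0],[0,0,0]], "slide": [[0,0.25,0],[0,0.5,0],[0,0.75,0],[0,1,0],[0,1,0]], "grip": [1,1,1,1,1]}}

```text
clock: 36.67
position: [397.7, 256.0, 201.7]
ee_rot: [-0.669, 0.743, -0.0, 0.0]
contact_force: [-1.4, 0.3, 0.8]
gripper_width: 85.7
grasp_force: 0.0
```

```bash
python3 - <<'E'
from h import *
d=cam('top'); im=d['image']; P=cloud(d); r=P[240:295,400:500]
q=r[(r[...,2]>82)&(r[...,2]<105)]; print('shaker',len(q),q.mean(0).round(1),((q.min(0)+q.max(0))/2).round(1))
hsv=cv2.cvtColor(im,cv2.COLOR_RGB2HSV)
r=P[170:240,395:510]
for a,b in((74,84),(104,120)):
  q=r[(r[...,2]>a)&(r[...,2]<b)]; print(len(q),np.median(q,0).round(1))
cv2.imwrite('pics/c7.png',cv2.resize(im[160:310,300:520],None,fx=3.5,fy=3.5,interpolation=cv2.INTER_CUBIC)[:,:,::-1])
E
```

```text
shaker 199 [ 437.9 -173.1   91.2] [ 438.6 -173.6   90. ]
459 [ 613.2 -125.6   76.9]
263 [622.5 -51.1 112. ]
```

View pics/c7.png

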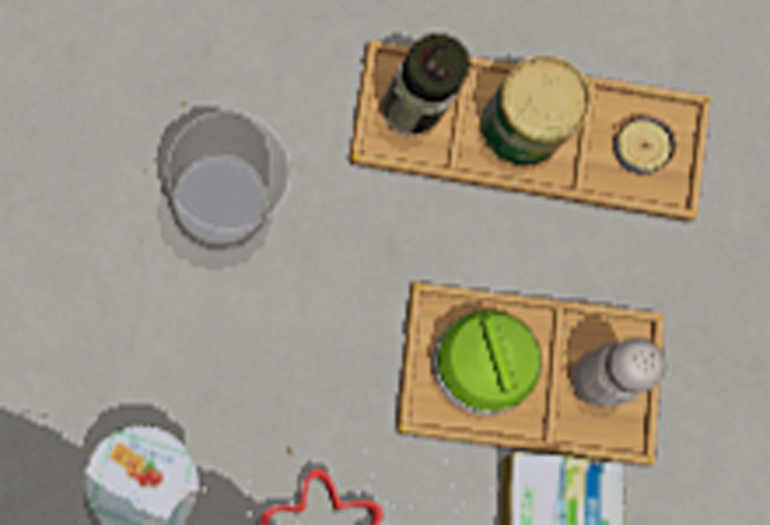

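All five things stand upright and centred in their compartments, within about 2 mm where measured. The tub, the glass and the rest of the scene in view have not moved, so I'm handing in.

```bash
python3 -c "
from bench import *
print(job_done())"
```

```text
the job is handed in; nothing more can be done
None
```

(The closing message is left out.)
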